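# Hand brake lever check

## Robot

A 6-joint arm with a two-finger parallel gripper is mounted at the origin on a cart in front of the work surface, level with it; the furniture and walls round the work are solid. World frame = base frame: x ahead of the robot, y to its left, z up, the work surface at z = 0. Lengths are in m, angles in rad, forces in N, time in s.
With the tool pointing down it reaches from about 0.3 to 0.75 m from the base axis. Payload 8.5 kg.
Tool frame: the origin (TCP) lies midway between the tips of the shut fingers; the grasp point (between the pads) lies 19 mm behind it; y points along the fingers, z is the direction in which the jaws open and shut, and the axes are right-handed (so a half turn about y gives the same grasp; the last joint's range is limited). The gripper opens to 85 mm and grips with 20 to 120 N. Pads are 22 mm wide; open, the fingers measure 114 mm over their backs; the gripper's body (76 mm by 85 mm) begins 54 mm behind the grasp point. The pads swing forward as they close: fully open they stand 13 mm farther back than shut.
Start: joints at [-1.555, 0.381, 1.297, -0, 1.464, -0.215], TCP at [0.126, -0.535, 0.231] pointing down, gripper open.
Joint ranges: [-3.11, 3.11], [-0.89, 2.33], [0.22, 2.48], [-1.42, 4.56], [0.17, 2.85], [-2.88, 2.88]. Speed limits (rad/s): [2.39, 2.39, 3.14, 3.14, 3.14, 3.14].

## Interface

Orientations are given as a rotation vector (axis times angle).
In Python, from station import bot gives the robot as it stands. The module is installed in compiled form; this text tells all that it offers.
- The arm moves only by the tool arm_command, never from a script. Its argument "motion" is a list of rows, each a list of 2 entries, a list of its own where there are three numbers: the shift along the tool's x, y, z in mm, then the turn, a rotation vector about the tool's x, y, z in rad. A call has 1 to 8 rows; each row shifts and turns the pose as measured when the row begins, along the tool's axes as they then stand; what a row does not reach is not made up. A row lasts 1/10 s, in which the tool goes at most 50 mm and 8.59 degrees, less where a joint would pass 70% of its speed; a pose out of reach is approached as far as the arm can. A call is refused whole if a number of a shift passes 50 or a number of a turn 0.15, either way. A call with a gripper value outside its range is refused whole. "gripper" is the opening, from 0 (shut) to 1 (fully open), set as the call begins (left out, the last holds). The fingers move at their own pace and stop on an object; "squeeze" is the grip in N (left out, the last holds). Time passes only in rows, so rows that do not move let the fingers close. It gives the time, the measured TCP pose, the force and the opening at its end, in the units of the state.
- bot.read_state(): the state, without advancing time (a new reading comes with each control period).
- bot.get_image(name): name is "scene" or "top" or "wrist"; returns a dict with "image" (480x640x3 uint8, red, green, blue), "fov_y" (degrees; the focal length in pixels is half the picture's height over the tangent of half this angle, whatever the lens; pixels are square), "cx", "cy" (the principal point, pixels), "cam_to_world" (4x4, takes a point from camera to world coordinates); the wrist camera has in their place "T_tool_cam" (4x4, takes a point from camera to tool coordinates, whose origin is the TCP and whose axes are the tool frame's). Camera axes: x right, y down, z forward; pixel columns grow to the right and rows downward; lengths in m; the calibration is good to about 2 mm. The wrist camera is an equidistant fisheye: a pixel r from the principal point sees the ray r / f radians off the axis. A picture is of the moment at which its call begins: read the wrist's pose just before it. There is no depth.
- bot.hand_in(): hands the job in, once; it reports no verdict.
The state is a dict: "time": time; "joints": joint angles; "qvel": joint speeds; "tau": joint torques, N m; "ee_pos": TCP position; "ee_rot": TCP orientation; "contact_force": force on the tool from outside, world axes, zero at the start; "moment": the same for the moment, N m; "finger_gap": opening from 0.0 (shut) to 1.0 (fully open).
Only numpy, scipy, OpenCV 4.12 (cv2) and the standard library are available. Lean on these libraries where they do the work, as an engineer would, in place of code of your own. Each camera call takes 0.05 s, during which the arm holds its last target. There are 200 camera calls.

## Task

Check that the brake lever on the handlebar stand stops short of the bar: with the outside of your fingers press the lever in towards the bar until it comes up against its stop and keep it there for half a second, then let it spring all the way out again, and press it in to its stop a second time. Finish while still holding it in against the stop. Only push the lever from outside, firmly but without forcing it; do not pinch it or touch the bar, and leave the loose parts where they lie.

Things in the scene. Friction and masses are not known exactly. Their poses are not given: they have to be found in the camera images.
- stand: Fixed stand: dark steel base plate 100 x 180 x 12 mm (x -45..+55, y -60..+120 mm) with an aluminium block 50 x 34 mm, 104 mm high, at its +y end. Origin on the worktop under the middle of the bar; z up; bar along y; the lever is on the -x side, which faces roughly to the robot. Mind the press head overhanging the worktop to the right (world x > 0.5, y < -0.15 m, from 0.46 m up)
- bar: Fixed round handlebar stub along y: rubber grip 30 mm in diameter, y -100..+25 mm, collar 38 mm in diameter at y = 25. Origin on its axis, 80 mm straight above the stand's origin, same axes. A black clamp 34 mm high at y 35..65 mm carries the lever's pivot at x = -50, y = 50 mm
- pivot (a point): Pivot axis (vertical) of the lever (body lever), at mid height, 80 mm above the worktop. The lever's plain aluminium blade, 12 mm thick (x), 18 mm high (z), runs straight from here along -y to a 22 mm ball end at y = -130 mm. Axes turn with the lever; its outer face (to push) looks to -x at x = -6 mm. Free air under it down to the plate
- blade_face (a point): Point on the middle of the blade's outer face, 95 mm from the pivot, a good place to push; same axes as the blade: push along its +x. It travels about 29 mm
- lever (a joint): Angle of the lever: 0 = sprung fully out, 0.30 rad = against its stop, where about 12 mm is still left between ball end and grip (20 mm beside blade_face). A spring returns it: about 2 N at blade_face just to start it and about 7 N just before the stop; the stop itself is hard
- bolt: Loose steel screw 57 mm long lying on the base plate behind the bar, its top 29 mm above the worktop; leave it
- nut: Loose hex nut 22 mm wide, 10 mm high, on the worktop; leave it
- knob_spare: Loose black knurled knob 34 mm in diameter, 22 mm high, on the worktop behind the stand; leave it
- caliper: Loose vernier caliper 202 mm long, 13 mm high, on the worktop to the right; leave it
- bottle: Loose empty white bottle 104 x 57 x 110 mm standing behind the stand; leave it

How it is judged:
On the way, in this order (a step that is already met when the one before it is completed fails the run):
1. the fingers press the lever in against its stop and keep it there (value of joint lever above 0.28 rad and contact force between the fingers and lever above 3 N), for 0.4 s.
2. the lever is let out all the way again (value of joint lever below 0.03 rad), for 0.1 s.
At the end, for the whole second after the job is handed in: the fingers hold the lever within 0.02 rad of its stop (joint over 0.28 rad, still), pressing on the blade with more than 3 N (all of step 1 and velocity of joint lever below 0.05 rad/s); the arm keeps its last pose, push and grip.
It fails at once if the lever is forced (more than 45 N on the blade) (contact force between the fingers and lever above 45 N).
It fails at once if the bar is touched (contact force between the arm and bar above 2 N).
It fails at once if the fingers touch the bar (contact force between the fingers and bar above 2 N).
It fails at once if the fingers reach over or round the lever to its inner side, as for pinching it (x of the grasp point in the frame of pivot between -0.003 and 0.04 m and y of the grasp point in the frame of pivot between -0.14 and 0 m and z of the grasp point in the frame of pivot below 0.015 m).
It fails at once if a loose part is moved (distance of any of bolt, nut, knob_spare, caliper, bottle from where it was at the start of the episode above 0.02 m).
It also fails if it takes over 56 s, if anything falls off the work surface, if the arm or the gripper's body presses on something with over 40 N, if the wrist force passes 120 N, or if a joint passes its speed limit or range.

## Working session

There is one attempt and no reset: what is moved stays moved. The work goes in short steps, Python scripts to look and compute and a tool call to move; the robot and the scene stay as the last step left them, time stands still between calls to the robot, and variables do not carry over. Pictures are saved under pics/ and viewed, about 8 in all and at most 12, crops included, and the job is handed in when it is done.

Besides the shell and the picture viewer there is one more tool, called after "Emit:" as name(argument=value, ...), one argument or row to a line, values as JSON. arm_command: Moves the arm, as the interface text tells. Its arguments: {"type":"object","properties":{"motion":{"type":"array","items":{"type":"array"}},"gripper":{"type":"number"},"squeeze":{"type":"number"}},"required":["motion"]}

```bash
mkdir -p pics
python3 - <<'E'
from station import bot
import cv2,numpy as np
s=bot.read_state();print(s)
for n in("scene","top"):
    d=bot.get_image(n);cv2.imwrite(f"pics/{n}0.png",d["image"][...,::-1])
    print(n,d["fov_y"],d["cx"],d["cy"],d["cam_to_world"].round(4).tolist())
E
```

```text
{'time': 0.0, 'joints': array([-1.55530054e+00,  3.81245016e-01,  1.29827360e+00, -2.19388133e-05,
        1.46357551e+00, -2.15293439e-01]), 'qvel': array([ 0.00120947, -0.0003265 , -0.00105238, -0.00223616,  0.00029276,
       -0.00051223]), 'tau': array([-2.31026032e-03, -4.48461020e+01, -2.31286079e+01, -3.72480590e-04,
        4.66756581e-03,  8.11966430e-06]), 'ee_pos': array([ 0.12580131, -0.5351229 ,  0.23068112]), 'ee_rot': array([-0.24317047,  2.1006592 , -2.09749761]), 'contact_force': array([-0.19612345, -0.47003636, -0.52776617]), 'moment': array([ 0.00220742,  0.0146983 , -0.02800788]), 'finger_gap': 1.0014670045137117}
scene 42.43323084229877 321.0496162126426 242.89769873583032 [[-0.7725, -0.3043, 0.5573, -0.1836], [-0.6346, 0.3383, -0.6949, 0.7582], [0.0229, -0.8905, -0.4544, 0.7306], [0.0, 0.0, 0.0, 1.0]]
top 50.625710176134014 311.42614279979676 238.8445200770766 [[-0.0187, -0.9708, 0.2393, 0.4031], [-0.9998, 0.0175, -0.0074, -0.2167], [0.003, -0.2394, -0.9709, 0.9812], [0.0, 0.0, 0.0, 1.0]]
```

View pics/top0.png

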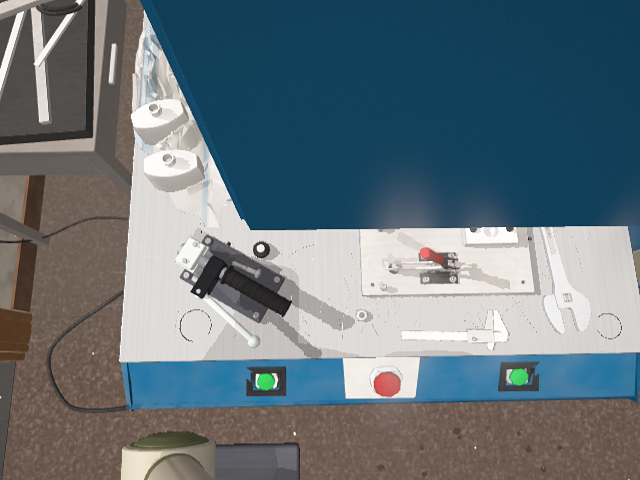

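View pics/scene0.png

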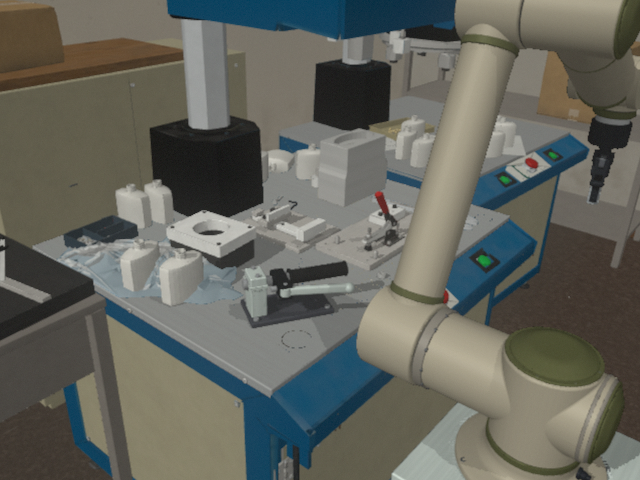

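The top view shows the stand: ball end near (254,341), blade running to about (208,297), grip end near (288,305), block near (190,250). The scene view shows the same lever, with its ball at (348,288). I'll zoom in on the top view to measure.

```bash
cat > h.py <<'E'
import numpy as np,cv2
from station import bot
def ray(d,u,v):
    f=240/np.tan(np.radians(d["fov_y"])/2);T=np.array(d["cam_to_world"])
    return T[:3,3],T[:3,:3]@np.array([(u-d["cx"])/f,(v-d["cy"])/f,1])
def onz(d,u,v,z):
    o,r=ray(d,u,v);return o+r*(z-o[2])/r[2]
def proj(d,p):
    f=240/np.tan(np.radians(d["fov_y"])/2);T=np.linalg.inv(np.array(d["cam_to_world"]))
    q=T[:3,:3]@p+T[:3,3];return q[:2]/q[2]*f+[d["cx"],d["cy"]]
E
python3 - <<'E'
from h import *
d=bot.get_image("top")
im=d["image"][...,::-1]
c=cv2.resize(im[225:355,165:305],None,fx=4.5,fy=4.5,interpolation=cv2.INTER_CUBIC)
for k in range(170,305,10): cv2.putText(c,str(k),(int((k-165)*4.5),8),0,.3,(0,0,255)); cv2.line(c,(int((k-165+.5)*4.5),10),(int((k-165+.5)*4.5),14),(0,0,255))
for k in range(230,355,10): cv2.putText(c,str(k),(0,int((k-225+.5)*4.5)+3),0,.3,(0,0,255))
cv2.imwrite("pics/topc.png",c)
for n,u,v,z in [("ball",254,341,.08),("blade near pivot",210,300,.08),("barend",288,305,.08),("nut",362,315,.01)]: print(n,onz(d,u,v,z).round(4))
s=bot.get_image("scene")
print("ball scene",onz(s,348,288,.08).round(4))
E
```

```text
ball [ 0.4437 -0.1201  0.08  ]
blade near pivot [ 0.5166 -0.0414  0.08  ]
barend [ 0.5052 -0.1798  0.08  ]
nut [ 0.4916 -0.3175  0.01  ]
ball scene [ 0.4458 -0.1176  0.08  ]
```

View pics/topc.png

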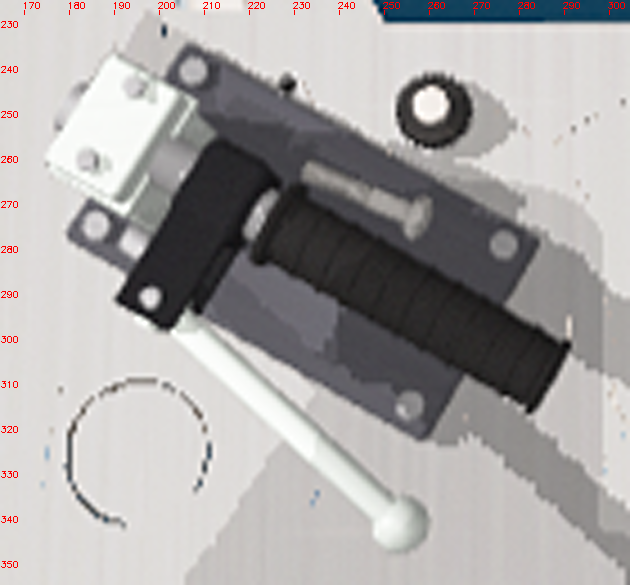

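Run:
```python
from h import *
d=bot.get_image("top")
P=onz(d,198,290.3,.097);B=onz(d,253.6,340.9,.08)
# bar axis: ends of grip silhouette centres
e1=onz(d,285.8,307.8,.08); e0=onz(d,225.5,275.2,.08)
bd=(e1-e0)/np.linalg.norm(e1-e0);ld=(B-P)[:2];L=np.linalg.norm(ld);ld/=L
print("P",P,"B",B,"L",L,"barlen",np.linalg.norm(e1-e0),e0,e1)
a=np.arctan2(bd[1],bd[0]);b=np.arctan2(ld[1],ld[0]);print("bar ang",a,"lever ang",b)
yx=-ld; xa=np.array([yx[1],-yx[0]]) # x = y rot -90
print("y",yx,"x",xa)
pt=B[:2]-ld*.035-xa*.006; print("blade_face",pt, "from ball")
for h in(0,.3):
  c,s=np.cos(h),np.sin(h)
# caliper, knob, bottle
for n,u,v,z in[("knob",261,249,.022),("cal tip",402,334,.013)]:print(n,onz(d,u,v,z))
```

```text
P [ 0.53186337 -0.02327938  0.097     ] B [ 0.44391567 -0.11942463  0.08      ] L 0.13030236820868202 barlen 0.12364572134873938 [ 0.56071726 -0.067977    0.08      ] [ 0.50035528 -0.17588759  0.08      ]
bar ang -2.080805094310879 lever ang -2.3116944665019323
y [0.67495089 0.73786266] x [ 0.73786266 -0.67495089]
blade_face [ 0.46311177 -0.08954973] from ball
knob [ 0.62099853 -0.12599587  0.022     ]
cal tip [ 0.45449854 -0.39084043  0.013     ]
```

```bash
cat >> h.py <<'E'
from scipy.spatial.transform import Rotation as Ro
P=np.array([.5319,-.0233,.08]); A0=-.7408  # pivot, angle of lever +x axis at rest
def face(q,r=.095,x=-.006):
    a=A0+q;X=np.array([np.cos(a),np.sin(a),0]);Y=np.array([-X[1],X[0],0]);return P-r*Y+x*X
def st():
    s=bot.read_state();return s,Ro.from_rotvec(s["ee_rot"])
def to(target,ang):
    # shift to target (tool mm) and turn so tool z(or -z/±x) has heading ang, tool down
    s,R=st();p=s["ee_pos"];print("t",round(s["time"],2),"pos",p.round(4),"F",s["contact_force"].round(1),"gap",round(s["finger_gap"],2))
    print("shift mm",(R.inv().apply(np.array(target)-p)*1000).round(1))
    y=np.array([0,0,-1]);
    for nm,k in(("z",0),("x",np.pi/2),("-z",np.pi),("-x",-np.pi/2)):
        z=np.array([np.cos(ang+k),np.sin(ang+k),0])
        G=Ro.from_matrix(np.array([np.cross(y,z),y,z]).T)
        print(nm,(R.inv()*G).as_rotvec().round(3))
E
python3 - <<'E'
from h import *
s,R=st();print(R.as_matrix().round(3))
am=A0+.15
u=np.array([np.cos(am),np.sin(am),0])
print(face(0),face(.3),"dir",u)
S=face(0)-.06*u;S[2]=.23;print(S);to(S,am)
E
```

```text
[[-0.973  0.     0.229]
 [-0.229  0.001 -0.973]
 [-0.    -1.    -0.001]]
[ 0.46335897 -0.08935397  0.08      ] [ 0.48594054 -0.10665903  0.08      ] dir [ 0.83049532 -0.5570256   0.        ]
[ 0.41352925 -0.05593244  0.23      ]
t 0.25 pos [ 0.1258 -0.5353  0.2311] F [ 0.3 -0.3 -0.1] gap 1.0
shift mm [-389.7    1.4 -400.8]
z [ 0.001 -0.749 -0.   ]
x [ 0.00e+00 -2.32e+00 -1.00e-03]
-z [0.000e+00 2.392e+00 1.000e-03]
-x [0.001 0.822 0.   ]
```

Emit:
arm_command(
  motion=[
    [[-34, 0, -35], [0, 0, 0]],
    [[-34, 0, -35], [0, 0, 0]],
    [[-34, 0, -35], [0, 0, 0]],
    [[-34, 0, -35], [0, 0, 0]],
    [[-34, 0, -35], [0, 0, 0]],
    [[-34, 0, -35], [0, 0, 0]],
    [[-34, 0, -35], [0, 0, 0]],
    [[-34, 0, -35], [0, 0, 0]],
  ],
  gripper=0,
  squeeze=80,
)

```text
time: 1.05
ee_pos: [0.3289, -0.1951, 0.2296]
ee_rot: [-0.232, 2.105, -2.104]
contact_force: [1.0, -1.2, 0.3]
finger_gap: 0.001
```

Emit:
arm_command(
  motion=[
    [[0, 0, 0], [0, -0.15, 0]],
    [[0, 0, 0], [0, -0.15, 0]],
    [[0, 0, 0], [0, -0.15, 0]],
    [[0, 0, 0], [0, -0.15, 0]],
    [[0, 0, 0], [0, -0.14, 0]],
    [[0, 0, 0], [0, 0, 0]],
  ],
)

```text
time: 1.65
ee_pos: [0.3314, -0.1875, 0.2301]
ee_rot: [-0.864, 1.632, -1.632]
contact_force: [0.5, -0.2, 0.3]
finger_gap: -0.004
```

Run:
```python
from h import *
am=A0+.15
u=np.array([np.cos(am),np.sin(am),0])
S=face(0)-.06*u;S[2]=.23;to(S,am);print(st()[0]["joints"].round(2))
```

```text
t 1.65 pos [ 0.3314 -0.1875  0.2301] F [ 0.5 -0.2  0.3] gap -0.0
shift mm [-155.     0.3   -5.8]
z [-0.001 -0.005 -0.002]
x [-0.002 -1.575 -0.   ]
-z [ 3.000e-03  3.137e+00 -2.000e-03]
-x [ 0.     1.566 -0.002]
[-0.83  0.08  1.71  0.    1.35 -0.24]
```

Emit:
arm_command(
  motion=[
    [[-40, 0, -1], [0, 0, 0]],
    [[-40, 0, -1], [0, 0, 0]],
    [[-40, 0, -2], [0, 0, 0]],
    [[-34, 0, -1], [0, 0, 0]],
    [[-1, 0, -1], [0, 0, 0]],
    [[0, 0, 0], [0, 0, 0]],
  ],
)

```text
time: 2.25
ee_pos: [0.4171, -0.0531, 0.2303]
ee_rot: [-0.844, 1.65, -1.653]
contact_force: [0.3, -1.4, 0.8]
finger_gap: 0.002
```

Run:
```python
from h import *
am=A0+.15
u=np.array([np.cos(am),np.sin(am),0])
S=face(0)-.045*u;S[2]=.061;to(S,am)
d=bot.get_image("wrist");cv2.imwrite("pics/w1.png",d["image"][...,::-1])
d2=bot.get_image("top");cv2.imwrite("pics/t1.png",d2["image"][...,::-1])
s,R=st();T=np.array(d["T_tool_cam"]);f=240/np.tan(np.radians(d["fov_y"])/2)
print(T.round(3).tolist(),f)
def fp(p):
    q=np.linalg.inv(T)@np.r_[R.inv().apply(p-s["ee_pos"]),1];th=np.arctan2(np.hypot(q[0],q[1]),q[2]);n=np.hypot(q[0],q[1]);return (q[:2]/n*f*th+[d["cx"],d["cy"]]).round(1)
for n,p in(("pivot top",P+[0,0,.017]),("ball",face(0,.13,0)),("face",face(0)),("tcp",s["ee_pos"])):print(n,fp(p))
```

```text
t 2.25 pos [ 0.4171 -0.0531  0.2303] F [ 0.3 -1.4  0.8] gap 0.0
shift mm [  4.1 169.3  13.3]
z [-0.002 -0.033 -0.001]
x [-3.000e-03 -1.604e+00  1.000e-03]
-z [ 2.000e-03  3.108e+00 -3.000e-03]
-x [-1.000e-03  1.538e+00 -3.000e-03]
[[-0.0, 0.964, 0.267, -0.067], [-0.0, -0.267, 0.964, -0.142], [1.0, 0.0, 0.0, -0.001], [0.0, 0.0, 0.0, 1.0]] 371.64829954431775
pivot top [421.8 108. ]
ball [392.  265.1]
face [392.1 224.2]
tcp [322.3 302.6]
```

View pics/w1.png

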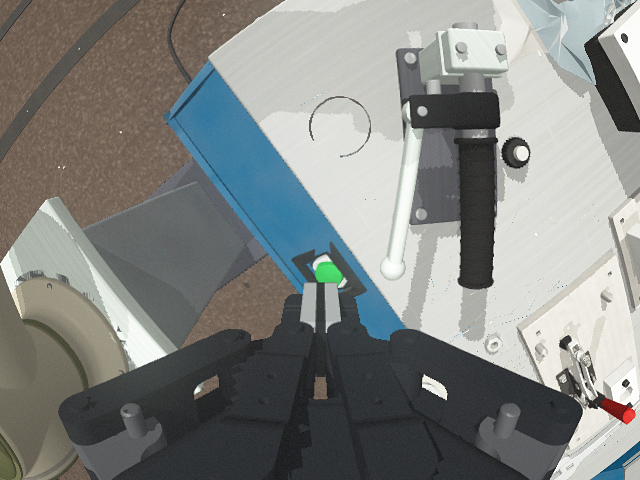

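The wrist view shows the pivot pin at (421,111) and the ball at (393,269). My prediction was (422,108) and (392,265), so the model is good to about 2 mm. I'll descend at the standoff.

Emit:
arm_command(
  motion=[
    [[4, 35, 0], [0, -0.033, 0]],
    [[0, 35, 0], [0, 0, 0]],
    [[0, 35, 0], [0, 0, 0]],
    [[0, 35, 0], [0, 0, 0]],
    [[0, 20, 0], [0, 0, 0]],
    [[0, 3, 0], [0, 0, 0]],
    [[0, 0, 0], [0, 0, 0]],
  ],
)

```text
time: 3.05
ee_pos: [0.4144, -0.0655, 0.0645]
ee_rot: [-0.849, 1.634, -1.648]
contact_force: [0.2, -0.2, -0.1]
finger_gap: -0.002
```

Run:
```python
from h import *
am=A0+.15
u=np.array([np.cos(am),np.sin(am),0])
S=face(0)-.02*u;S[2]=.065;to(S,am)
```

```text
t 3.05 pos [ 0.4144 -0.0655  0.0645] F [ 0.2 -0.2 -0.1] gap -0.0
shift mm [-8.1 -0.2 33.8]
z [-0.01  -0.02  -0.002]
x [-0.009 -1.591  0.006]
-z [ 2.000e-03  3.122e+00 -1.500e-02]
-x [-0.006  1.551 -0.009]
```

Emit:
arm_command(
  motion=[
    [[-4, 0, 10], [-0.01, -0.02, 0]],
    [[-4, 0, 10], [0, 0, 0]],
    [[0, 0, 6], [0, 0, 0]],
    [[0, 0, 4], [0, 0, 0]],
    [[0, 0, 0], [0, 0, 0]],
  ],
)

```text
time: 3.55
ee_pos: [0.4465, -0.0786, 0.0687]
ee_rot: [-0.861, 1.626, -1.635]
contact_force: [0.2, 0.0, 0.6]
finger_gap: 0.001
```

Emit:
arm_command(
  motion=[
    [[0, 0, 3], [0, 0, 0]],
    [[0, 0, 3], [0, 0, 0]],
    [[0, 0, 3], [0, 0, 0]],
    [[0, 0, 3], [0, 0, 0]],
    [[0, 0, 3], [0, 0, 0]],
    [[0, 0, 0], [0, 0, 0]],
  ],
)

```text
time: 4.15
ee_pos: [0.4573, -0.0866, 0.0685]
ee_rot: [-0.865, 1.631, -1.632]
contact_force: [-2.0, 2.1, 2.4]
finger_gap: 0.005
```

Run:
```python
from h import *
am=A0+.15
u=np.array([np.cos(am),np.sin(am),0])
S=face(.3)-.01*u;S[2]=.065;to(S,am);s=st()[0];print("dist from rest face",(s["ee_pos"]-face(0))@u)
```

```text
t 4.15 pos [ 0.4573 -0.0866  0.0685] F [-2.   2.1  2.4] gap 0.0
shift mm [ 0.6  3.6 25. ]
z [-0.001 -0.004 -0.001]
x [-0.002 -1.575 -0.   ]
-z [ 2.000e-03  3.138e+00 -2.000e-03]
-x [ 0.     1.567 -0.002]
dist from rest face -0.00659040551094186
```

Emit:
arm_command(
  motion=[
    [[0, 1, 3], [0, 0, 0]],
    [[0, 1, 3], [0, 0, 0]],
    [[0, 1, 3], [0, 0, 0]],
    [[0, 0, 3], [0, 0, 0]],
    [[0, 0, 3], [0, 0, 0]],
    [[0, 0, 0], [0, 0, 0]],
  ],
)

```text
time: 4.75
ee_pos: [0.4692, -0.0945, 0.0651]
ee_rot: [-0.868, 1.635, -1.629]
contact_force: [-5.1, 2.0, 5.3]
finger_gap: -0.002
```

```bash
cat > c.py <<'E'
from h import *
am=A0+.15
u=np.array([np.cos(am),np.sin(am),0])
S=face(.3)-.01*u;S[2]=.065;to(S,am);s=st()[0];print("dist from rest face",(s["ee_pos"]-face(0))@u,"push",-s["contact_force"]@u)
E
python3 c.py
```

```text
t 4.75 pos [ 0.4692 -0.0945  0.0651] F [-5.1  2.   5.3] gap -0.0
shift mm [ 0.7  0.  10.7]
z [ 0.003 -0.003 -0.001]
x [ 0.002 -1.574 -0.003]
-z [1.000e-03 3.138e+00 5.000e-03]
-x [0.003 1.568 0.002]
dist from rest face 0.007743986394720854 push 5.358343879767586
```

Emit:
arm_command(
  motion=[
    [[0, 0, 3], [0, 0, 0]],
    [[0, 0, 2], [0, 0, 0]],
    [[0, 0, 2], [0, 0, 0]],
    [[0, 0, 0], [0, 0, 0]],
  ],
)

```text
time: 5.15
ee_pos: [0.4736, -0.0973, 0.0647]
ee_rot: [-0.872, 1.64, -1.624]
contact_force: [-5.7, 2.5, 5.1]
finger_gap: 0.003
```

```bash
python3 c.py|sed -n '1,2p;7p'
```

```text
t 5.15 pos [ 0.4736 -0.0973  0.0647] F [-5.7  2.5  5.1] gap 0.0
shift mm [ 0.9 -0.3  5.4]
dist from rest face 0.012964737388619725 push 6.176222307391656
```

Emit:
arm_command(
  motion=[
    [[0, 0, 2], [0, 0, 0]],
    [[0, 0, 2], [0, 0, 0]],
    [[0, 0, 1.5], [0, 0, 0]],
  ],
)

```text
time: 5.45
ee_pos: [0.4751, -0.0983, 0.0645]
ee_rot: [-0.878, 1.649, -1.617]
contact_force: [-11.6, 4.7, 10.3]
finger_gap: 0.001
```

Emit:
arm_command(
  motion=[
    [[0, 0, 1.5], [0, 0, 0]],
    [[0, 0, 1.5], [0, 0, 0]],
  ],
)

```text
time: 5.65
ee_pos: [0.4749, -0.0983, 0.0642]
ee_rot: [-0.884, 1.656, -1.612]
contact_force: [-9.9, 4.7, 10.6]
finger_gap: -0.005
```

```bash
python3 c.py|sed -n '1,2p;7p'
```

```text
t 5.65 pos [ 0.4749 -0.0983  0.0642] F [-9.9  4.7 10.6] gap -0.01
shift mm [ 0.7 -0.9  3.8]
dist from rest face 0.014545567753156009 push 10.807883045229412
```

```bash
python3 - <<'E'
from h import *
w=bot.get_image("wrist")["image"][...,::-1]
d=bot.get_image("top")["image"][...,::-1];s=bot.get_image("scene")["image"][...,::-1]
z=lambda im,a,b,c,e:cv2.resize(im[a:b,c:e],(400,300),interpolation=cv2.INTER_CUBIC)
o=np.vstack([np.hstack([z(d,240,360,160,320),z(s,225,345,220,380)]),np.hstack([z(w,0,480,0,640),z(w,180,330,270,470)])])
cv2.imwrite("pics/m1.png",o)
E
python3 c.py|sed -n '1,2p;7p'
```

```text
t 5.8 pos [ 0.4749 -0.0983  0.0642] F [-9.7  4.3  8.9] gap 0.0
shift mm [ 0.8 -0.9  3.8]
dist from rest face 0.014552816097508336 push 10.491427765630588
```

View pics/m1.png

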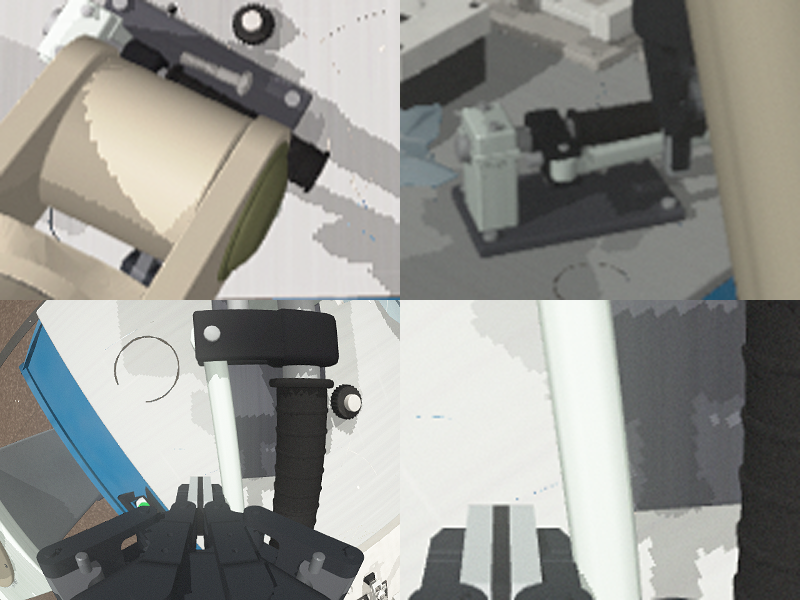

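```bash
cat > ang.py <<'E'
from h import *
s,R=st();d=bot.get_image("wrist");im=d["image"].astype(int)
T=np.array(d["T_tool_cam"]);f=240/np.tan(np.radians(d["fov_y"])/2)
def wz(u,v,z):
    x=np.array([u-d["cx"],v-d["cy"]]);r=np.hypot(*x);th=r/f
    ray=R.apply(T[:3,:3]@np.r_[x/r*np.sin(th),np.cos(th)]);o=s["ee_pos"]+R.apply(T[:3,3])
    return o+ray*(z-o[2])/ray[2]
# right (inner) blade edge against the dark plate: bright->dark along each row
pts=[]
for v in range(150,275,8):
    g=im[v,340:420].sum(1)/3;k=np.argmin(np.diff(cv2.blur(g.reshape(1,-1),(3,1)).ravel()[:]))
    pts.append((340+k+.5,v))
pts=np.array(pts);print(pts[::3].tolist())
W=np.array([wz(u,v,.089) for u,v in pts])[:,:2]
vx,vy,x0,y0=cv2.fitLine(W.astype(np.float32),cv2.DIST_HUBER,0,.01,.01).ravel()
a=np.arctan2(-abs(vy),-abs(vx));print("lever dir",a,"q",a+2.3117,"resid mm",1000*np.abs((W-[x0,y0])@[-vy,vx]).max())
n=np.array([-vy,vx]);print("pivot to inner edge mm",1000*abs((P[:2]-[x0,y0])@n))
E
python3 ang.py
```

```text
[[369.5, 150.0], [372.5, 174.0], [376.5, 198.0], [378.5, 222.0], [381.5, 246.0], [384.5, 270.0]]
lever dir -2.0061142 q 0.30558586 resid mm 0.22886796473687432
pivot to inner edge mm 4.781987592925238
```

The lever measures q of about 0.306 with 0.2 mm residual, so it is on its stop with about 14 N on it. I'll keep it there.

Emit:
arm_command(
  motion=[
    [[0, 0, 1.2], [0, 0, 0]],
    [[0, 0, 1.2], [0, 0, 0]],
    [[0, 0, 1.2], [0, 0, 0]],
  ],
)

```text
time: 6.15
ee_pos: [0.4745, -0.0983, 0.064]
ee_rot: [-0.891, 1.664, -1.605]
contact_force: [-8.0, 5.2, 8.3]
finger_gap: -0.004
```

```bash
python3 - <<'E'
from h import *
for i in range(8): bot.get_image("wrist")
E
python3 c.py|sed -n '1,3p;7p'; python3 ang.py|tail -2
```

```text
t 6.55 pos [ 0.4746 -0.0983  0.064 ] F [-9.   3.9  7.9] gap 0.01
shift mm [ 0.6 -1.1  4.1]
z [0.037 0.001 0.003]
dist from rest face 0.014277201106564176 push 9.670838399714563
lever dir -2.0112045 q 0.30049562 resid mm 0.6863979561403365
pivot to inner edge mm 5.117125682816661
```

Emit:
arm_command(
  motion=[
    [[0, 0, -5], [0, 0, 0]],
    [[0, 0, -8], [0, 0, 0]],
    [[0, 0, -10], [0.037, 0, 0]],
    [[0, 0, -10], [0, 0, 0]],
    [[0, 0, -10], [0, 0, 0]],
    [[0, 0, -5], [0, 0, 0]],
    [[0, 0, 0], [0, 0, 0]],
    [[0, 0, 0], [0, 0, 0]],
  ],
)

```text
time: 7.4
ee_pos: [0.435, -0.0716, 0.0648]
ee_rot: [-0.87, 1.626, -1.632]
contact_force: [0.6, -1.2, 0.3]
finger_gap: 0.001
```

```bash
python3 c.py|sed -n '1,3p;7p'
python3 - <<'E'
from h import *
im=bot.get_image("wrist")["image"][...,::-1];cv2.imwrite("pics/w2.png",im)
E
```

```text
t 7.4 pos [ 0.435  -0.0716  0.0648] F [ 0.6 -1.2  0.3] gap 0.0
shift mm [ 0.8 -0.  51.8]
z [-0.003  0.001  0.002]
dist from rest face -0.033429603180294025 push -1.1704361008517485
```

View pics/w2.png

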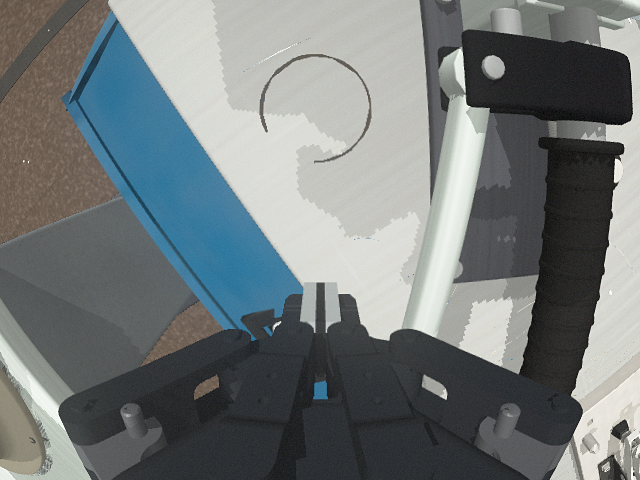

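The lever has sprung out: the blade runs from (475,100) to (420,330), clear of the fingers, and the force is zero. Now the second press.

Emit:
arm_command(
  motion=[
    [[0, 0, 8], [0, 0, 0]],
    [[0, 0, 8], [0, 0, 0]],
    [[0, 0, 5], [0, 0, 0]],
    [[0, 0, 5], [0, 0, 0]],
    [[0, 0, 5], [0, 0, 0]],
    [[0, 0, 5], [0, 0, 0]],
    [[0, 0, 4], [0, 0, 0]],
    [[0, 0, 3], [0, 0, 0]],
  ],
)

```text
time: 8.25
ee_pos: [0.4713, -0.0969, 0.0641]
ee_rot: [-0.877, 1.635, -1.627]
contact_force: [-5.6, 3.5, 4.9]
finger_gap: 0.0
```

```bash
python3 c.py|sed -n '1,3p;7p'
```

```text
t 8.25 pos [ 0.4713 -0.0969  0.0641] F [-5.6  3.5  4.9] gap 0.0
shift mm [-0.  -1.   7.6]
z [0.007 0.001 0.004]
dist from rest face 0.010742121853661059 push 6.554888170186724
```

Emit:
arm_command(
  motion=[
    [[0, 0, 2], [0, 0, 0]],
    [[0, 0, 2], [0, 0, 0]],
    [[0, 0, 2], [0, 0, 0]],
    [[0, 0, 2], [0, 0, 0]],
    [[0, 0, 1.5], [0, 0, 0]],
  ],
)

```text
time: 8.75
ee_pos: [0.4747, -0.0989, 0.0641]
ee_rot: [-0.886, 1.649, -1.616]
contact_force: [-9.9, 4.3, 9.8]
finger_gap: -0.003
```

```bash
python3 c.py|sed -n '1,3p;7p';python3 ang.py|tail -2
```

```text
t 8.75 pos [ 0.4747 -0.0989  0.0641] F [-9.9  4.3  9.8] gap -0.0
shift mm [ 0.2 -1.   3.7]
z [0.023 0.002 0.005]
dist from rest face 0.014699009243534785 push 10.61058634461987
lever dir -2.0104294 q 0.30127072 resid mm 0.3421151964781264
pivot to inner edge mm 5.032108400929589
```

The lever is back on its stop at q of about 0.301, with 10.6 N along the push. I'll check that it holds steady, then hand in.

```bash
python3 - <<'E'
from h import *
for i in range(10): bot.get_image("wrist")
E
python3 c.py|sed -n '1,2p;7p';python3 ang.py|tail -2; python3 -c "
from station import bot
print(abs(bot.read_state()['qvel']).max());print(bot.hand_in())"
```

```text
t 9.3 pos [ 0.4747 -0.0989  0.0641] F [-11.    5.1   9.6] gap -0.0
shift mm [ 0.2 -1.   3.6]
dist from rest face 0.014767889036505227 push 11.9986946790043
lever dir -2.0110145 q 0.30068564 resid mm 0.16970592992214928
pivot to inner edge mm 5.1059656540858915
0.0026249514433170523
the job is handed in; nothing more can be done
None
```

The job is handed in with the lever held in against its stop for the second time. No verdict was reported.

- **First press:** I pushed with the back of the shut fingers. The lever measured about 0.30 rad in the wrist camera, with about 14 N on it at first and about 12–13 N later. It stayed there for about 1 s.
- **Release:** I backed off about 48 mm. The wrist picture showed the lever sprung out and clear of the fingers, and the force was zero within noise. I judged "all the way out" by eye and did not measure the angle.
- **Second press:** Just before hand-in the lever measured 0.301 rad. The push was about 12 N (about 15 N in total), and it held steady for 0.5 s with joint speeds below 0.003 rad/s. The clock stood at about 9.4 s.

Two things were not as expected:
- **Upward force:** About 10 N pushed up on the tool at the stop. I take it to be the lever bearing on a sloping finger back. It also tilted the tool by about 0.03 rad, which did no harm.
- **Bar and loose parts:** I saw no sign of touching the bar, and the path stayed clear of the loose parts. I did not measure their positions again at the end.

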